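Load the capacitor soak rack and switch it on

ROBOT

A 6-joint arm with a two-finger parallel gripper is mounted at the origin on the work surface. World frame = base frame: x ahead of the robot, y to its left, z up, the work surface at z = 0. Lengths are in m, angles in degrees, forces in N, time in s.
With the tool pointing down it reaches from about 0.425 to 0.95 m from the base axis. Payload 3.5 kg.
Tool frame: the origin (TCP) lies between the finger pads; the fingertips stand 17 mm ahead of it and the grasp point (between the pads) lies 2 mm behind it; z points along the fingers, y is the line along which they close (so a half turn about z gives the same grasp; the last joint's range is limited). The gripper opens to 85 mm and grips with 20 to 120 N. Pads are 22 mm wide; open, the fingers measure 114 mm over their backs; the gripper's body (76 mm by 85 mm) begins 54 mm behind the grasp point. The pads swing forward as they close: fully open they stand 13 mm farther back than shut.
Start: joints at [-79.068, 16.404, 90.338, -0, 73.258, -8.594], TCP at [0.226, -0.636, 0.248] pointing down, gripper open.
Joint ranges: [-158.93, 158.93], [-51.34, 127.21], [12.03, 142.37], [-87.48, 267.48], [13.55, 161.25], [-162.69, 162.69]. Speed limits (degrees/s): [159.86, 159.86, 180, 180, 180, 180].

INTERFACE

Orientations are given as a 3x3 rotation matrix whose columns are the frame's x, y, z axes.
In Python, from bench import manip gives the robot as it stands. Calls block until the motion is done:
- manip.goto(position, orientation): joint-space move of the TCP to a pose.
- manip.servo_line(position, rot=None, v=0.15, until_force=None): straight line of the TCP; rot=None keeps the orientation; v is the mean speed in m/s. With until_force (N) it stops when the force on the tool has changed by that much, and returns True; else False.
- manip.goto_joints(angles): joint-space move.
- manip.set_gripper(opening, f_grip=None): finger opening in m; f_grip is the grip in N (None keeps the last); returns when the fingers have stopped.
- manip.wait(seconds).
- manip.solve_ik(position, orientation): joint angles nearest the present ones, or None.
- manip.read_state(): the state.
- manip.get_image(name): name is "side" or "top" or "wrist"; returns the picture (384x512x3 uint8, red, green, blue); there is no depth.
- manip.camera_params(name): a dict with "camera_matrix" (3x3 intrinsics, pixels), "world_to_cam" (4x4, takes a point from world to camera coordinates); the wrist camera has in their place "mount" (4x4, takes a point from camera to tool coordinates, whose origin is the TCP and whose axes are the flange's). Camera axes: x right, y up, looking along -z (the intrinsics and any distortion apply to the point x, -y, -z); pixel columns grow to the right and rows downward; lengths in m; the calibration is good to about 2 mm. A picture is of the moment at which its call begins: read the wrist's pose just before it. camera_params takes no time and is no camera call.
A pose or a line that the arm cannot do raises manip.MotionError and nothing moves.
- manip.finish_job(): hands the job in; it is judged then, once.
Trained networks look in the newest picture that a camera, given by its name, has taken for a name from the list of things; names that differ only in an ending like _2 or _b are one class to them, and where a whole thing is asked for, a point or a joint stands for the part that bears it (a point fixed in the world has none). Each returns a list of dicts, best first, with "score" (0 to 1); they miss things now and then, are a little off and sometimes report something else, mostly with a low value. They report only what shows in the picture. A call takes as long as a camera call.
- manip.find_in(camera, label): "centre" ([x, y, z] in m, in world coordinates, good to about 4 mm: the middle of the surface that is visible of it).
- manip.pinpoint(camera, label): "centre" ([x, y, z] in m, in world coordinates, good to about 4 mm: a listed point, or the origin of a listed thing).
The state is a dict: "t": time; "joint_pos": joint angles; "joint_velocities": joint speeds; "joint_efforts": joint torques, N m; "ee_pos": TCP position; "orientation": TCP orientation; "force": force on the tool from outside, world axes, zero at the start; "moment": the same for the moment, N m; "opening": finger opening in m; "grasp_force": force on a finger pad.
Only numpy, scipy, OpenCV 4.12 (cv2) and the standard library are available. Lean on these libraries where they do the work, as an engineer would, in place of code of your own. Each camera call takes 0.05 s, during which the arm holds its last target. There are 200 camera calls.

TASK

Load the capacitor soak-test rack: lay two capacitors in the V-cradles of its base, set the aluminium bearer on them so that its lower notches chock that layer, lay the remaining one or two capacitors in the bearer's upper Vs, middle over middle, and lock that layer by setting the plywood chock down over the bearer's spine. Only after that slide the lock bar on the isolator box clear and throw the isolator handle right over to on. Leave the other things on the bench where they are.

Things in the scene. Friction and masses are not known exactly. Their poses are not given: they have to be found in the camera images.
- base_seat_left (a point): Where a capacitor's centre comes, home in the left V of the rack base: 48.9 mm above the table, x along the V. Base: fixed grey plate 130 x 190 x 10 mm with two parallel Vs 116 mm apart. Each V is two 12 mm wide 90-degree aluminium supports, 36 mm either side of its middle, 60 mm free between them for fingers, open down to the plate; the flanks end 7 mm below the capacitor's centre.
- base_seat_right (a point): The same for the right V (-y side) of the rack base.
- bearer_seat (a point): Point above the middle of the rack base where bearer_grip comes when the bearer sits home on two capacitors lying in the base (95.8 mm above the table); x along the Vs. The bearer may sit either way round.
- bearer_grip (a point): Bearer: loose aluminium frame, 0.3 kg, 84 (x) x 161 (y) x 60 mm. Two cross-beams with inverted V-notches beneath and upright Vs on top, 116 mm apart, and a central spine along x, 20 mm thick, 84 mm long, gripped from above across y. This point: spine's middle, 18 mm below its top, 40 mm above the feet, sides free to 17 mm below it in a 60 mm gap between the beams. Seated, the capacitors beneath reach 28 mm below this point. z up.
- upper_seat_left (a point): Where a capacitor's centre comes, home in the bearer's upper V at its +y side: 58 mm from the spine's middle, 26.9 mm above bearer_grip; x along the V. 60 mm free along the V between the two beams for fingers; the spine's side is 29 mm from the capacitor. Moves with the bearer.
- upper_seat_right (a point): The same for the upper V at the bearer's -y side.
- chock_seat (a point): Where chock_grip comes when the chock sits home on the bearer's spine, between the upper Vs: 75 mm above bearer_grip; x along the spine. Moves with the bearer.
- chock_grip (a point): Chock: loose plywood saddle, 0.15 kg, 56 mm long (x), 100 mm high. Beneath, an open slot along x, 26 mm wide, 18 mm deep, straddles the 20 mm spine. Two wings flare out to 43 mm from the middle and 51 mm up, 2 mm clear of seated capacitors. On top a fin 14 mm thick (y), 50 mm long, from 28 to 100 mm up, gripped from above. This point: in the fin, 75 mm above the feet; z up. Either way round.
- lock_tab (a point): Centre of the part to grip of the lock bar's black upright tab on top of the isolator box: 14 mm thick (along the box's x), 20 mm wide (along y, the sliding direction); this point is 92 mm above the table, 16 mm below the tab's top; its sides are free for 35 mm below this point. The isolator handle, when off, leans away from it towards the robot and is up to 121 mm high.
- lockbar (a joint): Lock bar position (m): 0 to 0.006 at the start, its steel block standing close behind the isolator handle and locking it; 0.045 fully clear; the handle is free from about 0.025. It slides to the isolator box's -y side (-y of isolator_pivot's frame), takes about 3 N and stays where it is left.
- isolator_pivot (a point): Hinge of the isolator handle on the fixed grey isolator box (130 x 170 x 45 mm), 56 mm above the table; the hinge axis is this frame's y, z up, -x towards the robot. The tab of the lock bar stands 62 mm to the -y side of it.
- isolator_knob (a point): Centre of the black cross-grip (18 x 44 x 22 mm, the 44 mm along the hinge axis) at the top of the isolator handle, 78 mm from the hinge; the handle ends 11 mm beyond it.
- isolator (a joint): Isolator handle angle (rad): 0 = off, leaning 0.6 rad to the box's -x side (towards the robot); 1.2 = on, leaning 0.6 rad to the +x side. Over-centre toggle: past upright (0.6) it falls by its weight to the nearer end; about 1 to 2 N at the grip moves it. Locked by the lock bar at the start.
- cap1_mid (a point): Centre of a capacitor: a cream cylinder with flat ends, 38 mm diameter, 110 mm long with 6 mm brass studs on its ends (not solid), 0.2 kg, lying on the bench at the start; its own x is its axis. It rolls a little if pushed. Three or four of the four are there; an absent one has no pose. All alike.
- cap2_mid (a point): Centre of a capacitor: a cream cylinder with flat ends, 38 mm diameter, 110 mm long with 6 mm brass studs on its ends (not solid), 0.2 kg, lying on the bench at the start; its own x is its axis. It rolls a little if pushed. Three or four of the four are there; an absent one has no pose. All alike.
- cap3_mid (a point): Centre of a capacitor: a cream cylinder with flat ends, 38 mm diameter, 110 mm long with 6 mm brass studs on its ends (not solid), 0.2 kg, lying on the bench at the start; its own x is its axis. It rolls a little if pushed. Three or four of the four are there; an absent one has no pose. All alike.
- cap4_mid (a point): Centre of a capacitor: a cream cylinder with flat ends, 38 mm diameter, 110 mm long with 6 mm brass studs on its ends (not solid), 0.2 kg, lying on the bench at the start; its own x is its axis. It rolls a little if pushed. Three or four of the four are there; an absent one has no pose. All alike.
- toroid: Bystander: black toroidal transformer, to be left where it is.
- heatsink: Bystander: finned heatsink, to be left where it is.
- glue: Bystander: white bottle, to be left where it is.
- driver: Bystander: screwdriver, to be left where it is.
- spool: Bystander: solder spool, to be left where it is.
- meter: Bystander: multimeter, to be left where it is.

How it is judged:
By the outcome, as a careful person would: the job done as asked, in the order asked, and still so for the second after the job is handed in, with the robot touching nothing.
Of cap1, cap2, cap3, cap4 only 3 to 4 are there at a start; the rules pass over those that are not, and their reading is None.
At some moment in a run one of chock may be knocked a few centimetres aside while the robot is not near it.
Once in a run the grip may slacken for a moment while it holds something.
It also fails if it takes over 210 s, if anything falls off the work surface, if the arm or the gripper's body presses on something with over 40 N, if the wrist force passes 120 N, or if a joint passes its speed limit or range.

## Working session

There is one attempt and no reset: what is moved stays moved. The work goes in short steps, each a Python script; the robot and the scene stay as the last script left them, time stands still between calls to the robot, and variables do not carry over. Pictures are saved under pics/ and viewed, at most 14 in all, crops included, and the job is handed in when it is done.

```bash
ls; mkdir -p pics; python3 - <<'E'
from bench import manip
import cv2,numpy as np
for c in ("top","side"):
    im=manip.get_image(c); cv2.imwrite(f"pics/{c}0.png",im[:,:,::-1])
    p=manip.camera_params(c); print(c,{k:np.round(v,3).tolist() if not isinstance(v,str) else v for k,v in p.items()})
    for l in ["base_seat_left","base_seat_right","bearer_seat","bearer_grip","upper_seat_left","upper_seat_right","chock_grip","lock_tab","isolator_pivot","isolator_knob","cap1_mid","toroid","heatsink","glue","driver","spool","meter"]:
        print(l,[(np.round(d["centre"],3).tolist(),round(d["score"],2)) for d in manip.pinpoint(c,l)][:5])
print(manip.camera_params("wrist"))
print(manip.read_state()["t"])
E
```

```text
pics
top {'camera_matrix': [[430.727, 0.0, 248.406], [0.0, 430.727, 181.806], [0.0, 0.0, 1.0]], 'world_to_cam': [[0.021, -1.0, -0.004, -0.02], [0.983, 0.02, 0.181, -0.607], [-0.181, -0.008, 0.983, -1.396], [0.0, 0.0, 0.0, 1.0]]}
base_seat_left [([0.615, -0.0, 0.048], 0.91)]
base_seat_right [([0.599, -0.116, 0.05], 0.59)]
bearer_seat [([0.61, -0.061, 0.095], 0.81)]
bearer_grip [([0.544, 0.149, 0.038], 0.94), ([0.444, 0.279, 0.023], 0.66)]
upper_seat_left [([0.49, 0.155, 0.066], 0.78)]
upper_seat_right [([0.603, 0.135, 0.062], 0.84)]
chock_grip [([0.436, -0.23, 0.074], 0.78), ([0.444, 0.276, 0.023], 0.63), ([0.691, 0.344, -0.005], 0.34)]
lock_tab [([0.519, -0.406, 0.091], 0.75)]
isolator_pivot [([0.504, -0.341, 0.058], 0.96)]
isolator_knob [([0.543, 0.149, 0.039], 0.74), ([0.459, -0.344, 0.118], 0.52), ([0.729, 0.124, -0.002], 0.5)]
cap1_mid [([0.577, 0.389, 0.018], 0.73)]
toroid [([0.726, -0.21, 0.003], 0.84)]
heatsink [([0.726, 0.121, -0.001], 0.92), ([0.508, -0.344, 0.056], 0.38)]
glue [([0.691, 0.342, -0.002], 0.58), ([0.423, 0.007, -0.002], 0.18)]
driver [([0.426, 0.007, -0.001], 
[... 1211 characters left out ...]
0.443, 0.281, 0.017], 0.31)]
driver [([0.422, 0.007, 0.0], 0.76)]
spool [([0.742, 0.212, -0.001], 0.56), ([0.507, -0.34, 0.055], 0.54)]
meter [([0.682, -0.393, -0.0], 0.6)]
{'camera_matrix': array([[282.61221357,   0.        , 253.80810086],
       [  0.        , 282.61221357, 186.04691556],
       [  0.        ,   0.        ,   1.        ]]), 'mount': array([[ 1.21736603e-04,  9.45159911e-01,  3.26607911e-01,
         8.43565875e-02],
       [ 9.99999689e-01,  1.39421540e-04, -7.76197413e-04,
        -2.45362132e-04],
       [-7.79166856e-04,  3.26607904e-01, -9.45159600e-01,
        -1.26155902e-01],
       [ 0.00000000e+00,  0.00000000e+00,  0.00000000e+00,
         1.00000000e+00]])}
1.8
```

View pics/top0.png

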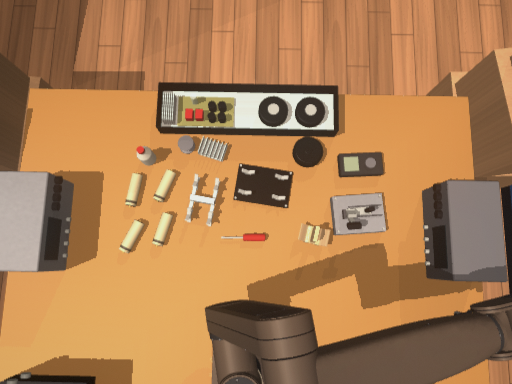

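View pics/side0.png

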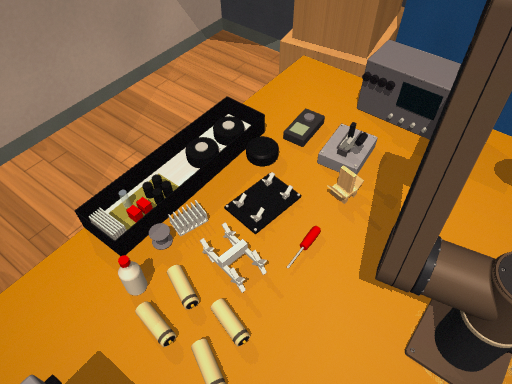

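```bash
python3 - <<'E'
from bench import manip
import numpy as np
for c in ("top","side"):
  for i in "1234":
    print(c,i,[(np.round(d["centre"],3).tolist(),round(d["score"],2)) for d in manip.pinpoint(c,f"cap{i}_mid")])
E
```

```text
top 1 [([0.577, 0.389, 0.018], 0.73)]
top 2 [([0.596, 0.284, 0.02], 0.85), ([0.444, 0.277, 0.024], 0.59), ([0.687, 0.344, -0.002], 0.44)]
top 3 [([0.44, 0.283, 0.021], 0.87), ([0.52, -0.406, 0.094], 0.21)]
top 4 [([0.419, 0.383, 0.02], 0.83)]
side 1 [([0.579, 0.382, 0.018], 0.79), ([0.615, -0.002, 0.047], 0.61)]
side 2 [([0.596, 0.282, 0.019], 0.91)]
side 3 [([0.441, 0.281, 0.017], 0.89), ([0.74, 0.21, -0.001], 0.57)]
side 4 [([0.417, 0.378, 0.016], 0.75), ([0.54, 0.143, 0.114], 0.65)]
```

The top view shows all four capacitors at about (134,190), (165,186), (163,229) and (131,236). The bearer is at (202,200) with its spine roughly along world y, the base at (264,186), the chock at (315,235) and the isolator at (358,213). Next I'll survey with the wrist camera.

```bash
cat > h.py <<'E'
from bench import manip
import numpy as np, cv2
D=np.deg2rad
def R(a):  # tool down, closing line (tool y) at world yaw a (deg)
    c,s=np.cos(D(a)),np.sin(D(a)); return np.array([[-s,c,0],[c,s,0],[0,0,-1.]])
def pick_yaw(p,a):
    q0=np.array(manip.read_state()["joint_pos"]); best=None
    for b in (a,a+180,a-180):
        q=manip.solve_ik(p,R(b))
        if q is None: continue
        d=np.abs(np.array(q)-q0).max()
        if best is None or d<best[0]: best=(d,b)
    return best[1]
def over(p,a):
    b=pick_yaw(p,a); manip.goto(p,R(b)); return b
def wcam():
    s=manip.read_state(); T=np.eye(4); T[:3,:3]=s["orientation"]; T[:3,3]=s["ee_pos"]
    p=manip.camera_params("wrist"); return p["camera_matrix"],T@p["mount"]
def shot(name=None):
    K,M=wcam(); im=manip.get_image("wrist")
    if name: cv2.imwrite(f"pics/{name}.png",im[:,:,::-1])
    return im,K,M
def ray(uv,z,K,M):  # pixel -> world point on plane z
    d=M[:3,:3]@np.array([(uv[0]-K[0,2])/K[0,0],-(uv[1]-K[1,2])/K[1,1],-1.])
    return M[:3,3]+d*(z-M[2,3])/d[2]
def proj(p,K,M):
    c=np.linalg.inv(M)@np.append(p,1); return np.array([K[0,2]+K[0,0]*c[0]/-c[2],K[1,2]-K[1,1]*c[1]/-c[2]])
def pin(cam,l,n=3): return [(np.round(d["centre"],4).tolist(),round(d["score"],2)) for d in manip.pinpoint(cam,l)][:n]
def st(m=""):
    s=manip.read_state(); print(m,"t",round(s["t"],1),"p",np.round(s["ee_pos"],4),"F",np.round(s["force"],1),"op",round(s["opening"],4),"g",round(s["grasp_force"],1))
E
python3 - <<'E'
from h import *
views=[("iso",(0.45,-0.30,0.28),0,["chock_grip","lock_tab","isolator_pivot","isolator_knob"]),
("base",(0.60,-0.06,0.28),90,["base_seat_left","base_seat_right","bearer_seat"]),
("bear",(0.545,0.145,0.28),90,["bearer_grip","upper_seat_left","upper_seat_right"]),
("caps",(0.50,0.32,0.28),90,["cap1_mid","cap2_mid","cap3_mid","cap4_mid"])]
for n,p,a,ls in views:
    over(p,a); im,K,M=shot("w_"+n); np.savez(f"w_{n}.npz",K=K,M=M,im=im)
    for l in ls: print(l,pin("wrist",l))
    st(n)
E
```

```text
chock_grip [([0.4353, -0.2299, 0.0734], 0.65)]
lock_tab [([0.5183, -0.4089, 0.0954], 0.93), ([0.723, -0.2144, -0.0005], 0.63)]
isolator_pivot [([0.504, -0.3418, 0.0496], 0.6), ([0.462, -0.3461, 0.1178], 0.19)]
isolator_knob [([0.4616, -0.3458, 0.118], 0.76), ([0.5159, -0.4089, 0.0927], 0.17)]
iso t 4.0 p [ 0.4497 -0.3008  0.2798] F [-0.1 -0.5  0.9] op 0.0852 g 0.0
base_seat_left [([0.612, 0.001, 0.0514], 0.78)]
base_seat_right [([0.5958, -0.1166, 0.0507], 0.91)]
bearer_seat [([0.6019, -0.0591, 0.0971], 0.96)]
base t 5.2 p [ 0.5998 -0.0613  0.28  ] F [-0.6 -0.6 -0.3] op 0.0858 g 0.0
bearer_grip [([0.5431, 0.1401, 0.0405], 0.74), ([0.5964, -0.1149, 0.0517], 0.72), ([0.612, 0.0002, 0.0491], 0.62)]
upper_seat_left []
upper_seat_right []
bear t 6.3 p [0.5456 0.1436 0.2799] F [ 0.6  0.4 -0.1] op 0.0856 g 0.0
cap1_mid [([0.5783, 0.3888, 0.0177], 0.9), ([0.4271, 0.0034, 0.0019], 0.38)]
cap2_mid [([0.5954, 0.2776, 0.023], 0.73)]
cap3_mid [([0.4452, 0.2788, 0.0198], 0.71)]
cap4_mid [([0.4184, 0.3807, 0.0233], 0.73)]
caps t 7.3 p [0.5007 0.3186 0.28  ] F [-0.5 -0.5  0.1] op 0.0852 g 0.0
```

```bash
python3 - <<'E'
from h import *
ims=[np.load(f"w_{n}.npz")["im"][:,:,::-1] for n in ("iso","base","bear","caps")]
m=np.vstack([np.hstack(ims[:2]),np.hstack(ims[2:])]); cv2.imwrite("pics/mos.png",cv2.resize(m,(800,600),interpolation=cv2.INTER_AREA))
d=np.load("w_caps.npz"); hsv=cv2.cvtColor(d["im"],cv2.COLOR_RGB2HSV)
for p in [(.578,.386,.019),(.596,.281,.019),(.442,.28,.019),(.418,.38,.019)]:
    uv=proj(np.array(p),d["K"],d["M"]); print(uv, hsv[int(uv[1]),int(uv[0])] if 0<=uv[0]<512 and 0<=uv[1]<384 else None)
print(hsv[200,250],hsv[300,300])
E
```

```text
[299.05737522 203.64893334] [ 23  90 209]
[228.57170816 214.67738421] [ 30  74 210]
[224.38936307 108.72719697] [ 34  70 218]
[300.92454369  89.56916641] [ 28  78 208]
[ 15 172 191] [ 15 171 189]
```

View pics/mos.png

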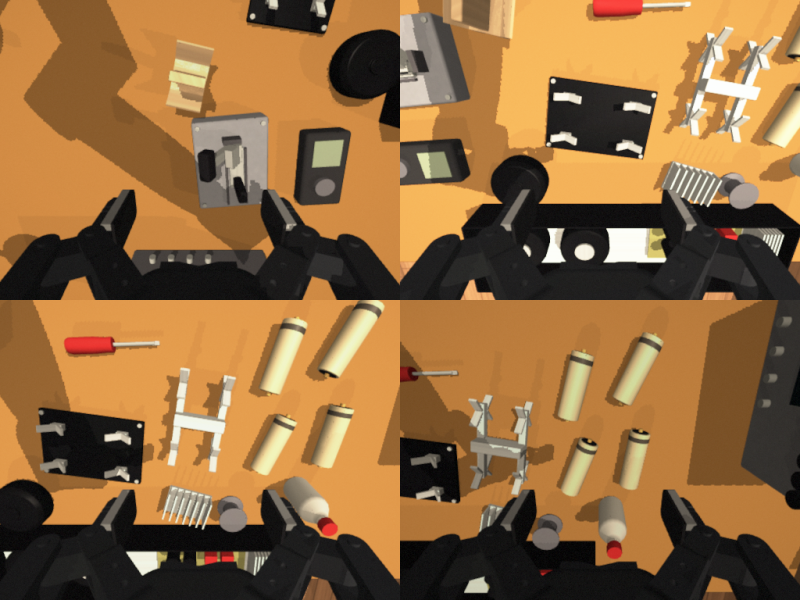

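All four capacitors are clear in the fourth tile. The bearer, the base plate and the chock, whose fin runs horizontally at (188,77), are clear as well. Now I'll extract the yaws.

```bash
python3 - <<'E'
from h import *
def comp(mask,uv):
    n,L=cv2.connectedComponents(mask.astype(np.uint8)); 
    ys,xs=np.where(L>0); i=np.argmin((xs-uv[0])**2+(ys-uv[1])**2); l=L[ys[i],xs[i]]
    ys,xs=np.where(L==l); return np.stack([xs,ys],1).astype(np.float32)
def load(n):
    d=np.load(f"w_{n}.npz"); return d["im"],d["K"],d["M"],cv2.cvtColor(d["im"],cv2.COLOR_RGB2HSV).astype(int)
def rect(pts,z,K,M):
    w=np.array([ray(p,z,K,M)[:2] for p in pts],np.float32); c,s,a=cv2.minAreaRect(w)
    b=cv2.boxPoints((c,s,a)); e=b[1]-b[0],b[2]-b[1]; e=max(e,key=np.linalg.norm)
    return np.round(c,4),np.round(s,4),"long yaw",round(float(np.rad2deg(np.arctan2(e[1],e[0]))%180),1),len(pts)
im,K,M,h=load("caps")
for p in [(.578,.386,.025),(.596,.281,.025),(.442,.28,.025),(.418,.38,.025)]:
    uv=proj(np.array(p),K,M); print("cap",rect(comp((h[...,1]<125)&(h[...,2]>110)&(h[...,0]>18)&(h[...,0]<45),uv),.025,K,M))
im,K,M,h=load("base")
print("plate",rect(comp(h[...,2]<50,proj(np.array([.605,-.058,.01]),K,M)),.01,K,M))
im,K,M,h=load("bear")
print("plate2",rect(comp(h[...,2]<50,proj(np.array([.605,-.058,.01]),K,M)),.01,K,M))
print("bearer",rect(comp((h[...,1]<70)&(h[...,2]>110),proj(np.array([.544,.143,.058]),K,M)),.058,K,M))
im,K,M,h=load("iso")
uv=proj(np.array([.505,-.30,.045]),K,M)
print("box",rect(comp((h[...,1]<40)&(h[...,2]>75),uv),.045,K,M))
uv=proj(np.array([.4355,-.23,.1]),K,M); print(uv)
x,y=int(uv[0]),int(uv[1]); cv2.imwrite("pics/chock.png",cv2.resize(im[y-50:y+60,x-60:x+60,::-1],None,fx=5,fy=5,interpolation=cv2.INTER_CUBIC)); print(x-60,y-50)
E
```

```text
cap (array([0.59  , 0.3836]), array([0.0352, 0.0989]), 'long yaw', 171.0, 1338)
cap (array([0.6064, 0.2761]), array([0.0354, 0.0989]), 'long yaw', 158.3, 1302)
cap (array([0.4538, 0.2771]), array([0.036, 0.098]), 'long yaw', 164.1, 1964)
cap (array([0.4248, 0.3787]), array([0.036 , 0.0979]), 'long yaw', 154.6, 2119)
plate (array([ 0.6038, -0.0595]), array([0.1871, 0.1275]), 'long yaw', 82.1, 9565)
plate2 (array([ 0.6032, -0.0582]), array([0.1896, 0.1298]), 'long yaw', 81.9, 8693)
bearer (array([0.5447, 0.1451]), array([0.0839, 0.1604]), 'long yaw', 170.2, 3469)
box (array([ 0.5086, -0.3758]), array([0.1266, 0.1742]), 'long yaw', 95.1, 7855)
[239.89260281 101.98741188]
179 51
```

View pics/chock.png

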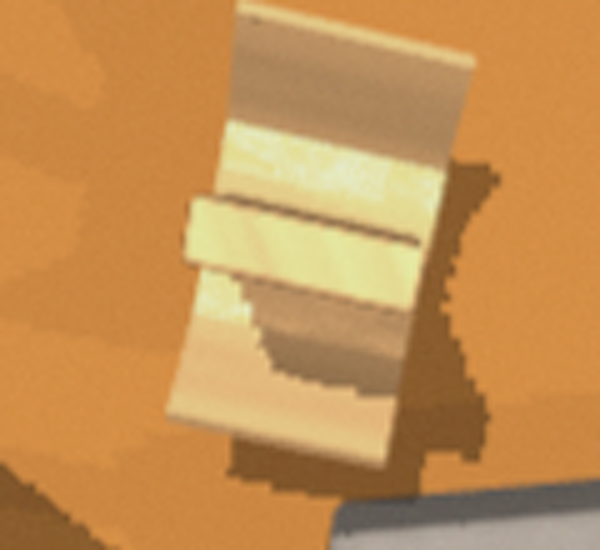

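```bash
cat >> h.py <<'E'
BY=82.0; BC=np.array([.6037,-.0590])
by=np.array([np.cos(D(BY)),np.sin(D(BY))])
CAP={1:((.578,.3875),171.0),2:((.5955,.2805),158.3),3:((.442,.2795),164.1),4:((.418,.380),154.6)}
ZG=.0205
def grab_cap(i,zt=.15):
    (x,y),ax=CAP[i]; a=over((x,y,.11),ax+90); manip.set_gripper(.068)
    hit=manip.servo_line((x,y,ZG),v=.12,until_force=8); st(f"at cap{i} hit {hit}")
    manip.set_gripper(.02,45); st("closed")
    manip.servo_line((x,y,zt),v=.15); st("lift")
def place_cap(xy,zc,zt,op):
    b=over((*xy,zt),BY); st("over seat")
    z=ZG+zc-.019
    manip.servo_line((*xy,z+.012),v=.15)
    hit=manip.servo_line((*xy,z-.002),v=.03,until_force=8); st(f"down hit {hit} want {z:.4f}")
    manip.set_gripper(op); manip.servo_line((*xy,zt),v=.2); st("up")
E
python3 - <<'E'
from h import *
grab_cap(2); place_cap(BC+by*.058,.0489,.15,.06)
im,K,M=shot("c2"); print(pin("wrist","cap2_mid"),pin("side","cap2_mid"))
E
```

```text
at cap2 hit False t 9.3 p [0.5963 0.2807 0.0213] F [-0.3 -0.7  1.1] op 0.068 g 0.0
closed t 9.7 p [0.5965 0.2809 0.022 ] F [-0.2  0.3  4.3] op 0.0364 g 45.6
lift t 10.7 p [0.5945 0.2801 0.1483] F [-0.7  0.  -1.5] op 0.0366 g 45.2
over seat t 11.8 p [ 0.6116 -0.0008  0.1496] F [ 0.2 -0.  -1.5] op 0.0369 g 45.2
down hit True want 0.0504 t 13.0 p [ 0.6124 -0.0021  0.0517] F [-1.5 -0.3  4. ] op 0.0364 g 45.7
up t 14.0 p [ 0.6111 -0.0015  0.149 ] F [ 0.  -0.2  0. ] op 0.0597 g 0.0
[([0.6126, -0.0046, 0.0503], 0.71)] [([0.596, 0.2824, 0.0192], 0.91)]
```

```bash
python3 - <<'E'
from h import *
grab_cap(3); place_cap(BC-by*.058,.0489,.15,.06)
over((BC[0]-.05,BC[1],.25),90); im,K,M=shot("c3"); print(pin("wrist","cap2_mid"),pin("wrist","base_seat_left"),pin("wrist","base_seat_right"))
hsv=cv2.cvtColor(im,cv2.COLOR_RGB2HSV)
E
```

```text
at cap3 hit False t 16.5 p [0.4427 0.2798 0.0211] F [-0.  -0.2  0.2] op 0.0681 g 0.0
closed t 16.9 p [0.4428 0.2798 0.0217] F [-1.5 -0.   5.4] op 0.0366 g 45.0
lift t 17.9 p [0.441  0.2791 0.1485] F [ 0.8  0.7 -2.3] op 0.0366 g 45.2
over seat t 19.5 p [ 0.5955 -0.1153  0.1497] F [-0.4  0.8 -2.4] op 0.0369 g 48.4
down hit True want 0.0504 t 20.6 p [ 0.5962 -0.1169  0.0515] F [-0.7  0.4  4.2] op 0.0363 g 49.2
up t 21.6 p [ 0.5949 -0.1162  0.149 ] F [ 1.2 -0.3 -0.7] op 0.06 g 0.0
[([0.6117, -0.0056, 0.0514], 0.81)] [([0.7241, 0.1251, -0.0062], 0.23)] []
```

View pics/c3.png

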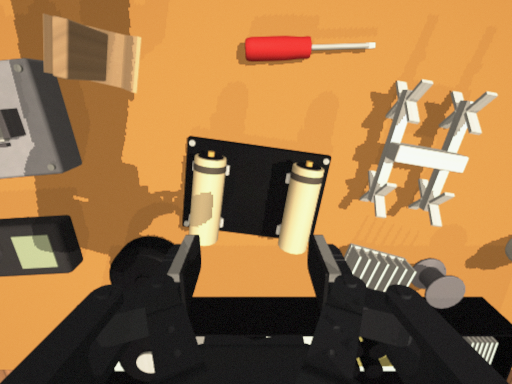

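The base shows both capacitors lying in their Vs, with end faces near (210,160) and (310,168). They look slightly different along the axis, so I'll quantify that.

```bash
python3 - <<'E'
from h import *
K,M=wcam(); im=cv2.imread("pics/c3.png")
bx=np.array([by[1],-by[0]])
for s in (1,-1):
    c=BC+s*by*.058
    for e in (-1,1):
        for z in (.0489,.0679): print(s,e,z,np.round(proj(np.array([*(c+e*.055*bx),z]),K,M)))
cv2.imwrite("pics/c3crop.png",cv2.resize(im[120:270,170:350],(720,600),interpolation=cv2.INTER_CUBIC))
E
```

```text
1 -1 0.0489 [309. 168.]
1 -1 0.0679 [312. 172.]
1 1 0.0489 [292. 248.]
1 1 0.0679 [294. 256.]
-1 -1 0.0489 [211. 155.]
-1 -1 0.0679 [209. 158.]
-1 1 0.0489 [204. 237.]
-1 1 0.0679 [201. 245.]
```

View pics/c3crop.png

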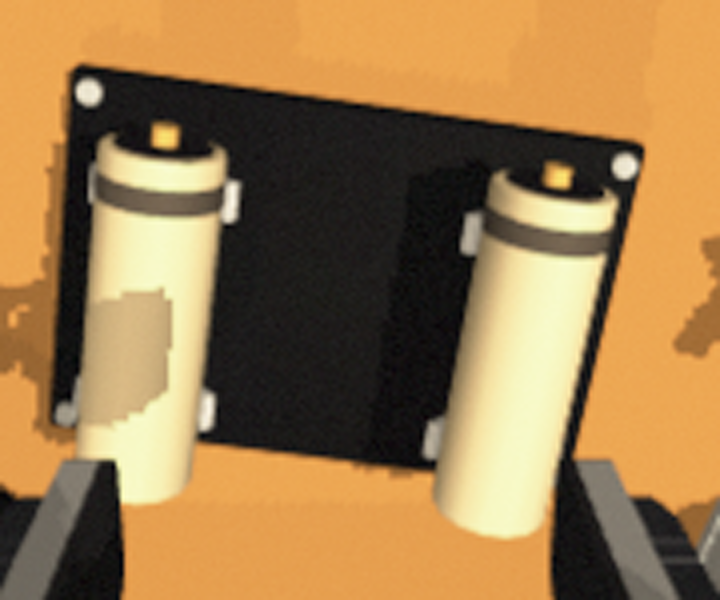

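Both capacitors are seated to within about 3 mm along the V. Next is the bearer.

```bash
python3 - <<'E'
from h import *
p=(.544,.144)
over((*p,.15),170.2); manip.set_gripper(.06)
im,K,M=shot(); print(pin("wrist","bearer_grip"),pin("wrist","upper_seat_left"),pin("wrist","upper_seat_right"))
hit=manip.servo_line((*p,.044),v=.12,until_force=8); st(f"hit {hit}")
manip.set_gripper(.005,70); st("closed")
manip.servo_line((*p,.18),v=.15); st("lift")
b=over((*BC,.18),BY); st("over"); 
im,K,M=shot("b_over")
manip.servo_line((*BC,.118),v=.12); st("near")
hit=manip.servo_line((*BC,.097),v=.02,until_force=10); st(f"down {hit} want .0998")
E
```

```text
[([0.5429, 0.1387, 0.0398], 0.7)] [([0.4894, 0.1555, 0.0675], 0.87)] [([0.6032, 0.1377, 0.0645], 0.8)]
hit False t 25.7 p [0.5448 0.1441 0.0448] F [0.9 1.1 0. ] op 0.0599 g 0.0
closed t 26.1 p [0.5444 0.1441 0.0449] F [-1.3  0.5  4.7] op 0.019 g 68.5
lift t 27.2 p [0.543  0.1439 0.1783] F [-0.1  0.1 -3.2] op 0.0188 g 68.4
over t 28.3 p [ 0.6032 -0.0585  0.1791] F [-0.4  0.2 -2.1] op 0.0189 g 68.3
near t 29.0 p [ 0.6041 -0.0589  0.1185] F [ 0.9 -0.4 -4. ] op 0.0188 g 68.3
down True want .0998 t 29.8 p [ 0.6037 -0.0594  0.1009] F [-0.3 -0.7  3.5] op 0.0192 g 69.3
```

```bash
python3 - <<'E'
from h import *
manip.set_gripper(.05); manip.servo_line((*BC,.2),v=.2); st("up")
over((BC[0]-.05,BC[1],.26),90); im,K,M=shot("b_set"); print(pin("wrist","bearer_grip"),pin("wrist","upper_seat_left"),pin("wrist","upper_seat_right"))
bx=np.array([by[1],-by[0]])
for n,q,z in (("ctr",BC,.1138),("sp-",BC-.042*bx,.1138),("sp+",BC+.042*bx,.1138),("L",BC+.058*by,.1),("R",BC-.058*by,.1)): 
    uv=proj(np.array([*q,z]),K,M); print(n,np.round(uv)); cv2.circle(im,tuple(int(v) for v in np.round(uv)),2,(255,0,0),-1)
cv2.imwrite("pics/b_set2.png",cv2.resize(im[110:260,150:370,::-1],(792,540),interpolation=cv2.INTER_CUBIC))
E
```

```text
up t 30.9 p [ 0.603  -0.0588  0.1989] F [-1.3 -0.8 -0.4] op 0.0499 g 0.0
[([0.6015, -0.0621, 0.0964], 0.87)] [([0.6058, -0.0588, 0.1714], 0.2)] []
ctr [254. 126.]
sp- [248. 168.]
sp+ [260.  79.]
L [196. 116.]
R [311. 132.]
```

View pics/b_set2.png

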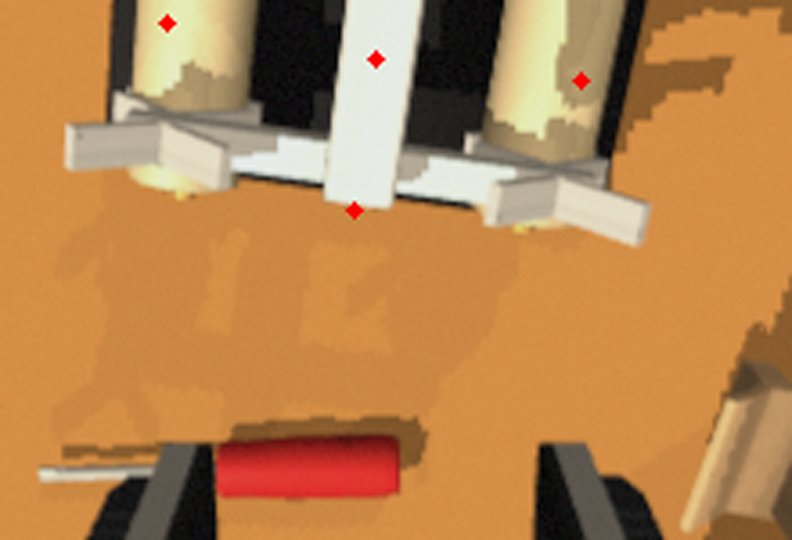

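The bearer is home: its spine and Vs match the predicted points to within 2 px. Next are the upper capacitors.

```bash
sed -i 's/(x,y,.11),ax/(x,y,max(.11,zt)),ax/' h.py; python3 - <<'E'
from h import *
for i,s in ((1,1),(4,-1)):
    grab_cap(i,.21); place_cap(BC+s*by*.058,.1227,.21,.05)
over((BC[0]-.05,BC[1],.30),90); im,K,M=shot("upper")
bx=np.array([by[1],-by[0]])
for s in (1,-1):
    for e in (-1,0,1):
        uv=proj(np.array([*(BC+s*.058*by+e*.055*bx),.1227]),K,M); cv2.circle(im,tuple(int(v) for v in np.round(uv)),2,(255,0,0),-1)
cv2.imwrite("pics/upper2.png",im[:,:,::-1])
E
```

```text
at cap1 hit False t 35.2 p [0.5787 0.3878 0.0216] F [-0.8  0.3  0.1] op 0.0679 g 0.0
closed t 35.6 p [0.5785 0.3877 0.0213] F [-0.2 -0.9  3.2] op 0.0367 g 45.2
lift t 37.0 p [0.5773 0.3872 0.2082] F [-0.2 -0.9 -2.7] op 0.0366 g 45.2
over seat t 38.5 p [ 6.119e-01 -6.000e-04  2.100e-01] F [-0.7  0.2 -2.1] op 0.0368 g 45.2
down hit True want 0.1242 t 39.5 p [ 0.6122 -0.002   0.1245] F [ 0.  -0.5  4. ] op 0.0365 g 45.6
up t 40.4 p [ 0.6113 -0.0015  0.2092] F [-0.2 -0.8 -0.1] op 0.0501 g 0.0
at cap4 hit False t 44.0 p [0.4186 0.3804 0.0214] F [-0.9 -0.4 -0.7] op 0.0682 g 0.0
closed t 44.4 p [0.4185 0.3804 0.0213] F [-1.2 -0.1  2.9] op 0.0365 g 45.1
lift t 45.8 p [0.4173 0.3796 0.2085] F [-0.9 -0.1 -2. ] op 0.0365 g 45.2
over seat t 47.7 p [ 0.5957 -0.1155  0.2099] F [ 0.6  0.1 -1.5] op 0.0366 g 45.2
down hit True want 0.1242 t 48.8 p [ 0.5961 -0.1169  0.1247] F [-0.6  0.5  3.1] op 0.0369 g 45.6
up t 49.7 p [ 0.5952 -0.1163  0.2092] F [-0.4  0.7 -0.8] op 0.0502 g 0.0
```

View pics/upper2.png

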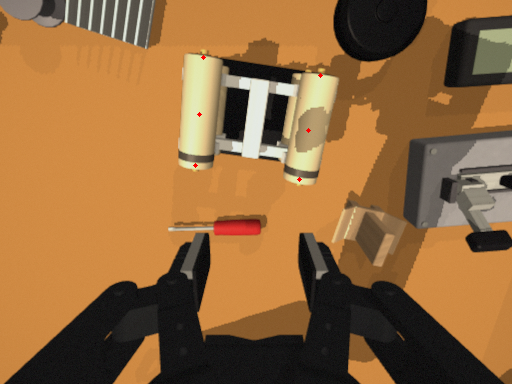

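The upper capacitors are seated within a pixel or two of the marks. I'll take a fresh close look at the chock.

```bash
python3 - <<'E'
from h import *
over((.4355,-.2295,.25),90); im,K,M=shot("chk"); print(pin("wrist","chock_grip")); np.savez("w_chk.npz",K=K,M=M)
manip.get_image("top");manip.get_image("side");print(pin("top","chock_grip"),pin("side","chock_grip"))
uv=proj(np.array([.4355,-.2295,.1]),K,M); print(uv)
x,y=[int(v) for v in uv]; x0,y0=max(x-75,0),max(y-60,0); print(x0,y0)
cv2.imwrite("pics/chk2.png",cv2.resize(im[y0:y0+120,x0:x0+150,::-1],None,fx=5,fy=5,interpolation=cv2.INTER_CUBIC)); st()
E
```

```text
[([0.4357, -0.2308, 0.0701], 0.75)]
[([0.4338, -0.2348, 0.0715], 0.4)] [([0.4376, -0.2268, 0.0754], 0.75)]
[254.06785524 176.12762381]
179 116
 t 51.4 p [ 0.4362 -0.2289  0.2503] F [-0.4  0.2  0.4] op 0.0498 g 0.0
```

View pics/chk2.png

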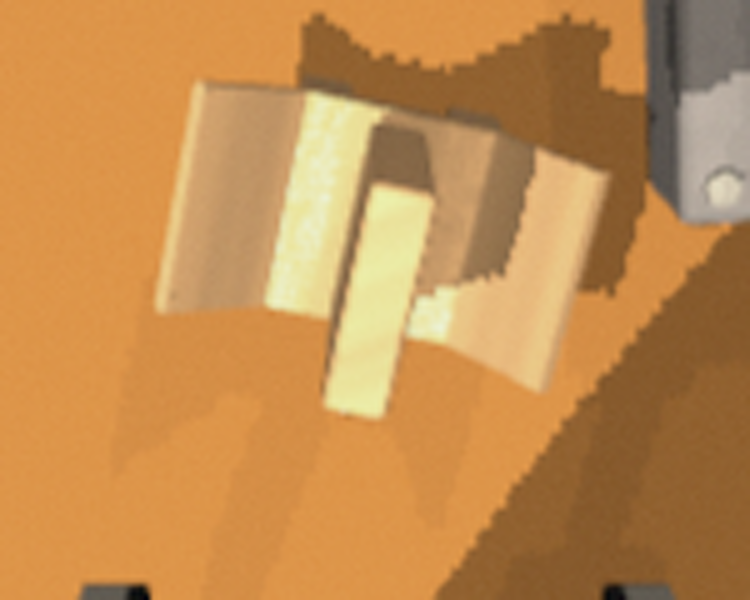

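```bash
python3 - <<'E'
from h import *
d=np.load("w_chk.npz"); K,M=d["K"],d["M"]
w=[ray((179+u/5,116+v/5),.1,K,M) for u,v in ((403,187),(356,412))]
c=(w[0]+w[1])[:2]/2; e=w[0]-w[1]; fy=np.rad2deg(np.arctan2(e[1],e[0])); print(c,fy,np.linalg.norm(e))
over((*c,.2),fy+90); manip.set_gripper(.05)
hit=manip.servo_line((*c,.077),v=.12,until_force=8); st(f"hit {hit}")
manip.set_gripper(.002,50); st("closed")
manip.servo_line((*c,.28),v=.2); st("lift")
over((*BC,.28),BY); st("over"); im,K,M=shot("chk_over"); np.savez("w_co.npz",K=K,M=M)
cv2.imwrite("pics/co.png",im[:,:,::-1])
E
```

```text
[ 0.43508989 -0.23021834] -11.263671253734342 0.0489123132764059
hit False t 53.1 p [ 0.4357 -0.2307  0.0779] F [-0.4  0.1  0.4] op 0.0501 g 0.0
closed t 53.6 p [ 0.4354 -0.2304  0.0776] F [-0.1  0.5  2.6] op 0.0135 g 51.5
lift t 54.7 p [ 0.4344 -0.2297  0.2781] F [ 0.9  0.9 -0.6] op 0.0136 g 51.0
over t 55.7 p [ 0.6031 -0.0597  0.2793] F [ 1.1 -0.4 -2.4] op 0.0136 g 51.0
```

View pics/co.png

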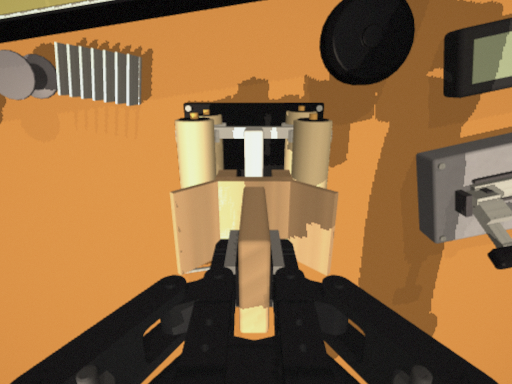

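The chock is held upright and in line with the spine, both at column 254. Lowering it now.

```bash
python3 - <<'E'
from h import *
manip.servo_line((*BC,.20),v=.12); st("near")
hit=manip.servo_line((*BC,.171),v=.02,until_force=6); st(f"down {hit} want .1734")
if manip.read_state()["ee_pos"][2]<.177:
    manip.set_gripper(.045); manip.servo_line((*BC,.28),v=.2)
    over((BC[0]-.06,BC[1],.34),BY); im,K,M=shot("chk_set"); cv2.imwrite("pics/cs.png",im[60:260,120:400,::-1]); st()
    print(pin("wrist","chock_grip"))
E
```

```text
near t 56.5 p [ 0.6042 -0.0593  0.201 ] F [ 0.1 -0.2 -1.3] op 0.0133 g 51.0
down True want .1734 t 57.8 p [ 0.6036 -0.059   0.1732] F [-1.3 -0.1  4.4] op 0.0134 g 51.9
 t 59.4 p [ 0.5431 -0.0588  0.3378] F [-0.7 -0.2 -0. ] op 0.0448 g 0.0
[([0.6043, -0.0571, 0.1688], 0.8)]
```

```bash
python3 -c "
import cv2;a=cv2.imread('pics/cs.png');cv2.imwrite('pics/cs2.png',cv2.resize(a,(784,560),interpolation=cv2.INTER_CUBIC))"
```

```text
(no output)
```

View pics/cs2.png

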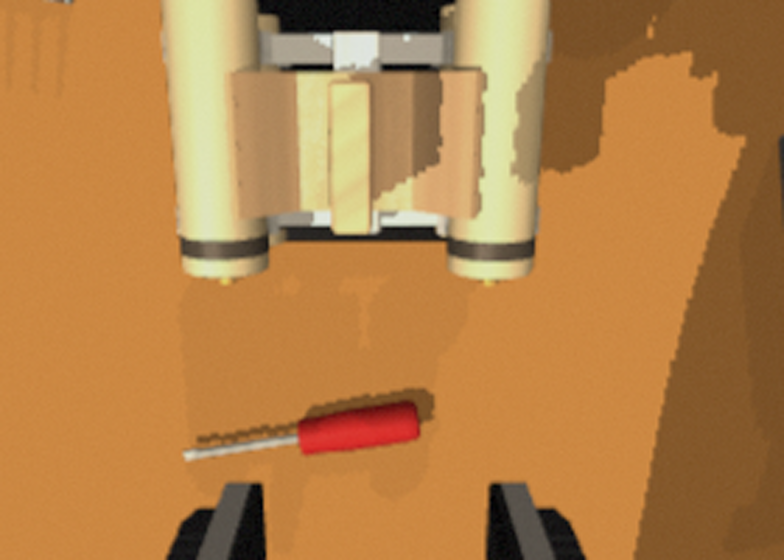

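The chock is home: z is 0.1732 as predicted, and it sits symmetrically between the capacitors. Next is the isolator.

```bash
python3 - <<'E'
from h import *
A=5.0
over((.50,-.38,.26),A); im,K,M=shot(); L=["lock_tab","isolator_pivot","isolator_knob"]
r={l:pin("wrist",l,2) for l in L}; print(r); np.savez("w_is.npz",K=K,M=M)
cv2.imwrite("pics/is.png",im[:,:,::-1]); st()
cand=[c for c,s in r["lock_tab"] if abs(c[0]-.518)<.012 and abs(c[1]+.407)<.012]
t=np.mean([*[c[:2] for c in cand],(.518,-.407)],0); print(t)
a=over((*t,.18),A); manip.set_gripper(.05)
im,K,M=shot(); print(pin("wrist","lock_tab",1))
cv2.imwrite("pics/is2.png",im[:,:,::-1]); np.savez("w_is2.npz",K=K,M=M)
hs=[cv2.imread("pics/is.png"),cv2.imread("pics/is2.png")]; cv2.imwrite("pics/is3.png",cv2.resize(np.hstack(hs),(800,300),interpolation=cv2.INTER_AREA))
E
```

```text
{'lock_tab': [([0.5197, -0.4067, 0.0931], 0.55)], 'isolator_pivot': [([0.5054, -0.3451, 0.0527], 0.72)], 'isolator_knob': [([0.4614, -0.3456, 0.1183], 0.82)]}
 t 60.9 p [ 0.5007 -0.379   0.2606] F [0.5 0.3 0.6] op 0.0449 g 0.0
[ 0.51885 -0.40685]
[([0.5199, -0.4117, 0.0935], 0.62)]
```

View pics/is3.png

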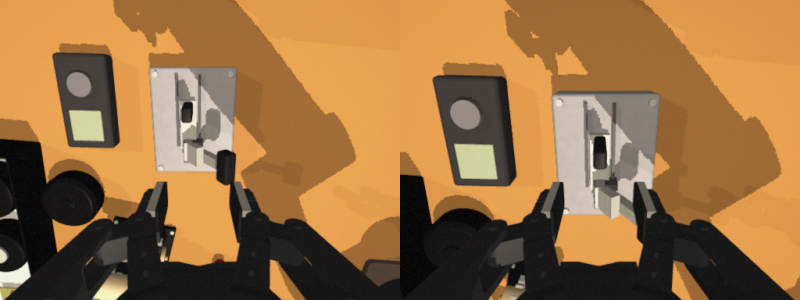

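The tab lies centred between the fingers, at (600,152) in the right half. I'll grip it and slide it along the box's -y.

```bash
python3 - <<'E'
from h import *
t=np.array([.519,-.4085]); A=5.0; d=np.array([np.sin(D(A)),-np.cos(D(A))])
hit=manip.servo_line((*t,.094),v=.1,until_force=8); st(f"hit {hit}")
if not hit:
    manip.set_gripper(.004,40); st("closed")
    p=np.array(manip.read_state()["ee_pos"])[:2]
    q=p+d*.050
    hit=manip.servo_line((*q,.094),v=.05,until_force=14); st(f"slid {hit}"); e=np.array(manip.read_state()["ee_pos"])[:2]; print("travel",(e-p)@d)
    manip.set_gripper(.05); manip.servo_line((*e,.2),v=.2)
    im,K,M=shot("slid"); print(pin("wrist","lock_tab",1),pin("wrist","isolator_knob",1))
    st()
E
```

```text
hit False t 62.7 p [ 0.5195 -0.409   0.0949] F [-0.   0.6  0.1] op 0.0502 g 0.0
closed t 63.1 p [ 0.5189 -0.4089  0.0949] F [-2.6  0.7  4.1] op 0.0135 g 40.6
slid True t 63.9 p [ 0.5226 -0.4497  0.0948] F [-0.9  3.2  4.4] op 0.0134 g 40.7
travel 0.04098463929634116
[([0.5236, -0.4519, 0.0957], 0.66)] [([0.4599, -0.3454, 0.1184], 0.61)]
 t 65.2 p [ 0.5217 -0.4487  0.1971] F [-0.4  0.3 -0.3] op 0.0499 g 0.0
```

```bash
python3 - <<'E'
from h import *
A=5.0; ex=np.array([np.cos(D(A)),np.sin(D(A))]); P=np.array([.505,-.3425])
f=lambda x,z:(*(P+ex*x),z)
over(f(-.1,.22),A+90); manip.set_gripper(0.0); 
hit=manip.servo_line(f(-.1,.118),v=.15,until_force=8); st(f"down {hit}")
hit=manip.servo_line(f(.022,.122),v=.06,until_force=18); st(f"push {hit}")
manip.wait(.5)
manip.servo_line(f(-.06,.13),v=.15); manip.servo_line(f(-.1,.25),v=.2); st()
over((.45,-.36,.30),A); manip.wait(.3); im,K,M=shot("on")
print(pin("wrist","isolator_knob",2),pin("wrist","lock_tab",1))
manip.get_image("top"); print(pin("top","isolator_knob",2)); s=manip.get_image("side"); print(pin("side","isolator_knob",2),pin("side","chock_grip",1))
m=np.hstack([im,s])[:,:,::-1]; cv2.imwrite("pics/fin.png",cv2.resize(m,(800,300),interpolation=cv2.INTER_AREA))
E
```

```text
down False t 68.0 p [ 0.4059 -0.3518  0.1189] F [-0.  -0.1  0.3] op 0.0 g 0.0
push False t 70.2 p [ 0.523  -0.3408  0.1213] F [-12.   -0.4   5.2] op -0.0003 g 5.9
 t 72.1 p [ 0.4054 -0.3507  0.2487] F [0.2 0.4 0. ] op 0.0001 g 0.0
[([0.5509, -0.3393, 0.1199], 0.8)] [([0.5221, -0.4493, 0.0954], 0.94)]
[([0.6021, -0.0568, 0.0957], 0.62), ([0.5489, -0.3403, 0.1193], 0.57)]
[([0.5526, -0.3394, 0.1218], 0.5)] [([0.6039, -0.0556, 0.1731], 0.67)]
```

View pics/fin.png

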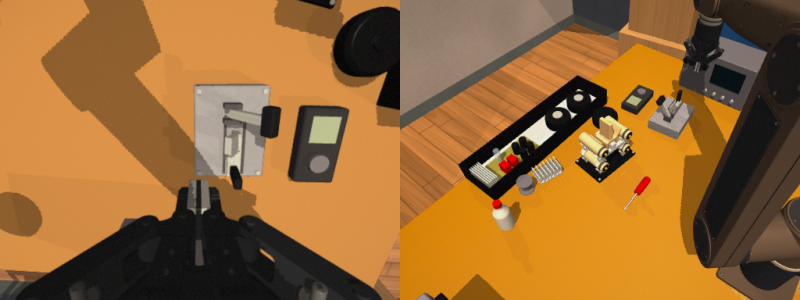

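The handle leans fully over to the +x side, with the knob at x = 0.551 against 0.549 expected. The rack is intact and the arm is clear.

```bash
python3 -c "
from bench import manip
print(manip.finish_job())"
```

```text
the job is handed in; nothing more can be done
None
```

The rack is fully loaded with all four capacitors, the bearer and the chock, then the lock bar was slid clear and the isolator thrown on; the job is handed in, but no verdict came back.

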